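# Close up the chopping station: hang the turner, swing the board home, shut the catch

## Task

Tidy the chopping station. Hang the green-handled turner by the hole in its handle on the steel peg of the wooden stand, pushed right down so that it lies on the sloping face with its blade pointing down the slope; then swing the small chopping board round on its pivot pin, without lifting it off, until it is fully home under the stand; and last swing the orange catch fully shut across the front of the board. Leave the mug, the tin and the red-lidded jar where they are.

Things in the scene. Friction and masses are not known exactly. Their poses are not given: they have to be found in the camera images.
- stand: Fixed pale wooden stand, 280 mm wide. Origin on the worktop; its x points to the back, y left, z up. Its top is a flat face rising to the back at 25 degrees: lower edge x -90, z 50 mm; upper edge x +69, z 124. Thin legs at y +-133; open below in front for the board. Seen in these axes: pin of the board at (-70, -75), pivot of the catch at (-125, 160), front of the back stop x -32.
- peg_seat (a point): Point on the axis of the steel peg, 7 mm above the sloping face; the centre of the turner's hole comes here when it hangs right down. The peg is 10 mm thick, round-tipped, square to the sloping face (so it leans 25 degrees from vertical, tip towards the front of the stand) and sticks out 31 mm. Axes as the stand.
- catch (a joint): Orange catch: bar 95 mm long from its upright pivot, 14 mm wide, 8 to 26 mm above the worktop; stays where left (0.05 N m). The value (rad) grows anticlockwise seen from above. 0: points to the front and 25 degrees to the left (away from the board); 0.44: straight to the front (-x of the stand); 2.007, its stop: shut, points right (-y of the stand), 13 mm in front of the parked board.
- catch_tip (a point): Centre of the free end of the catch, 95 mm from its pivot, 17 mm above the worktop.
- board: Brown board 70 x 200 x 24 mm, 0.3 kg, loose on the worktop, its 13 mm hole on the stand's upright 10 mm pin. Origin at the hole, underside; it reaches 170 mm along its +y, 30 along -y, 35 to either side. It starts swung out towards the robot. Fully home: axes parallel to the stand's, far end to the left (+y), front edge 15 mm proud of the sloping face. The turner lies in its way at first.
- board_end (a point): Middle of the far end of the board, half-way up, 170 mm from the pin.
- turner_grip (a point): Loose turner, 162 mm long, 0.1 kg, lying flat; this is the middle of its green handle, 7 mm above its underside. x points to the end with the hole, z up. Handle 26 mm wide, 14 thick, from -39 to +33 mm in x; behind it a flat steel blade 62 wide, 58 long, 4 thick; ahead an eye 38 wide, 14 thick.
- turner_eye (a point): Centre of the through hole (18 mm wide) in the eye of the turner, 52 mm along +x from the middle of the handle, 7 mm above the underside.
- turner_blade (a point): Middle of the front edge of the blade, 90 mm along -x from the middle of the handle.
- mug: Loose white mug, 78 mm wide, 101 high; origin under its centre. Bystander.
- tuna: Loose flat tin, 87 mm wide, 40 high; origin under its centre. Bystander.
- red_jar: Loose spice jar with a red lid, 47 mm wide, 97 high, beside the right end of the stand; origin under its centre. Bystander.
Mind the look-alikes: they are no part of the job. Of the things shaped like the board, the brown one is meant.

How it is judged (in metres and radians):
On the way, in this order (a step that is already met when the one before it is completed fails the run):
1. the turner hangs on the peg, let go (distance between turner_eye and peg_seat below 0.012 m and x of turner_blade in the frame of stand below -0.04 m and angle between turner_grip's own z axis and vertical between 0.28 and 0.6 rad and contact force between the fingers and turner below 0.05 N), for 0.2 s.
2. the board is swung home under the stand (distance between turner_eye and peg_seat below 0.012 m and x of turner_blade in the frame of stand below -0.04 m and angle between turner_grip's own z axis and vertical between 0.28 and 0.6 rad and angle between the y axis of board and the y axis of stand, either way round below 0.1 rad and y of board_end in the frame of stand above 0.07 m and angle between board's own z axis and vertical below 0.06 rad), for 0.1 s.
3. the catch is shut across the board (all of step 2 and value of joint catch above 1.9 rad), for 0.1 s.
At the end, for the whole second after the job is handed in: Turner released on the peg: hole centre within 12 mm of its seat, lying on the slope (16 to 34 degrees from level), blade down the slope; board flat, parallel to the stand within 0.1 rad, far end to the left; catch within 0.1 rad of its stop; all at rest (all of step 3 and contact force between the fingers and turner below 0.05 N and linear speed of each of turner, board below 0.02 m/s); the robot touches nothing.
It fails at once if a bystander (mug, tin or jar) is shifted by more than 30 mm (distance of any of mug, tuna, red_jar from where it was at the start of the episode above 0.03 m).
It fails at once if the board is lifted off its pin (height (world z) of board above 0.03 m).
It also fails if it takes over 59 s, if anything falls off the work surface, if the arm or the gripper's body presses on something with over 40 N, if the wrist force passes 120 N, or if a joint passes its speed limit or range.

## Robot

A 7-joint arm with a two-finger parallel gripper is mounted at the origin on a cart in front of the work surface, level with it; the furniture and walls round the work are solid. World frame = base frame: x ahead of the robot, y to its left, z up, the work surface at z = 0. Lengths are in mm, angles in rad, forces in N, time in s.
With the tool pointing down it reaches from about 425 to 925 mm from the base axis. Payload 6.8 kg.
Tool frame: the origin (TCP) lies midway between the tips of the shut fingers; the grasp point (between the pads) lies 19 mm behind it; z points along the fingers, y is the line along which they close (so a half turn about z gives the same grasp; the last joint's range is limited). The gripper opens to 85 mm and grips with 20 to 120 N. Pads are 22 mm wide; open, the fingers measure 114 mm over their backs; the gripper's body (76 mm by 85 mm) begins 54 mm behind the grasp point. The pads swing forward as they close: fully open they stand 13 mm farther back than shut.
Start: joints at [-1.244, 0.477, 0.022, 1.555, -0.011, 1.109, -0.083], TCP at [284.328, 612.213, 231.308] pointing down, gripper open.
Joint ranges: [-2.96, 2.96], [-0.34, 2.1], [-1.41, 1.46], [0.24, 2.44], [-1.37, 4.51], [0.17, 1.92], [-2.96, 2.96]. Speed limits (rad/s): [2.39, 2.39, 3.14, 3.14, 3.14, 3.14, 3.14].

## Interface

Orientations are given as a unit quaternion [w, x, y, z].
In Python, from cell import sensors, capture, get_calibration, env gives the robot as it stands.
- The arm moves only by the tool send_rows, never from a script. Its argument "steps" is a list of rows, each a list of 7 numbers: the shift along the tool's x, y, z each as a share of 300 mm, from -1 to 1, then the turn, a rotation vector about the tool's x, y, z each as a share of 180 degrees, from -1 to 1, then the closure, from -1 (fully open) to 1 (shut). In form: [[x, y, z, ax, ay, az, jaw], ...]. A call has 1 to 8 rows; each row is the pose to reach, as a shift and turn from the pose commanded when the call began, along the tool's axes at that moment, turning the shorter way round; what a row does not reach only later rows make up. A row lasts 1/10 s, in which the tool goes at most 50 mm and 8.59 degrees, less where a joint would pass 70% of its speed; a pose out of reach is approached as far as the arm can. A call with a number of a shift or a turn outside -1 to 1 is refused whole. A call with a gripper value outside its range is refused whole. The fingers move at their own pace and stop on an object; "grip_force" is the grip in N (left out, the last holds). Time passes only in rows, so rows that repeat a pose let the fingers close. It gives the time, the measured TCP pose, the force, the opening and the grip force at its end, in the units of the state.
- sensors.sense(): the state, without advancing time (a new reading comes with each control period).
- capture(name): name is "scene" or "top" or "wrist"; returns the picture (480x640x3 uint8, blue, green, red); there is no depth.
- get_calibration(name): a dict with "mtx" (3x3 intrinsics, pixels), "view" (4x4, takes a point from world to camera coordinates). Camera axes: x right, y down, z forward; pixel columns grow to the right and rows downward; lengths in mm; the calibration is good to about 2 mm. A picture is of the moment at which its call begins: read the wrist's pose just before it. get_calibration takes no time and is no camera call; for the wrist camera it gives the pose at the moment of the call.
- env.close_job(): hands the job in; it is judged then, once.
The state is a dict: "t": time; "joint_pos": joint angles; "dq": joint speeds; "joint_efforts": joint torques, N m; "eef_pos": TCP position; "tool_rot": TCP orientation; "contact_force": force on the tool from outside, world axes, zero at the start; "ft_torque": the same for the moment, N m; "width": finger opening in mm; "finger_force": force on a finger pad.
Only numpy, scipy, OpenCV 4.12 (cv2) and the standard library are available. Lean on these libraries where they do the work, as an engineer would, in place of code of your own. Each camera call takes 0.05 s, during which the arm holds its last target. There are 200 camera calls.

## Working session

There is one attempt and no reset: what is moved stays moved. The work goes in short steps, Python scripts to look and compute and a tool call to move; the robot and the scene stay as the last step left them, time stands still between calls to the robot, and variables do not carry over. Pictures are saved under pics/ and viewed, at most 10 in all, crops included, and the job is handed in when it is done.

Besides the shell and the picture viewer there is one more tool, called after "Emit:" as name(argument=value, ...), one argument or row to a line, values as JSON. send_rows: Moves the arm, as the interface text tells. Its arguments: {"type":"object","properties":{"steps":{"type":"array","items":{"type":"array","items":{"type":"number"}}},"grip_force":{"type":"number"}},"required":["steps"]}

```bash
mkdir -p pics; python3 - <<'E'
from cell import sensors,capture,get_calibration
import cv2,numpy as np
np.set_printoptions(precision=4,suppress=True)
print(sensors.sense())
for n in("scene","top"):
    im=capture(n);cv2.imwrite(f"pics/{n}0.png",im);c=get_calibration(n);print(n,c)
E
```

```text
{'t': 0.0, 'joint_pos': array([-1.2441,  0.4778,  0.0223,  1.5565, -0.0115,  1.1093, -0.0831]), 'dq': array([-0.0009,  0.    ,  0.0003, -0.0004,  0.0011,  0.0001, -0.0006]), 'joint_efforts': array([  0.0006, -59.6454,   1.6083, -28.1196,   0.0125,   0.0096,
        -0.    ]), 'eef_pos': array([284.097 , 611.6469, 230.311 ]), 'tool_rot': array([-0.0001,  0.2157,  0.9765, -0.0009]), 'contact_force': array([ 0.3396, -0.4238,  0.1545]), 'ft_torque': array([ 0.0258, -0.0136, -0.0269]), 'finger_force': 0.0, 'width': 85.38573743353086}
scene {'mtx': array([[478.3356,   0.    , 328.6847],
       [  0.    , 478.3356, 238.4303],
       [  0.    ,   0.    ,   1.    ]]), 'view': array([[   0.5698,   -0.8218,    0.0049, -212.4706],
       [  -0.5377,   -0.3774,   -0.7539,  402.3373],
       [   0.6214,    0.427 ,   -0.6569, 1264.5375],
       [   0.    ,    0.    ,    0.    ,    1.    ]])}
top {'mtx': array([[479.5002,   0.    , 315.4381],
       [  0.    , 479.5002, 240.1201],
       [  0.    ,   0.    ,   1.    ]]), 'view': array([[  -0.2205,   -0.9754,   -0.0021,  228.5377],
       [  -0.8299,    0.1887,   -0.525 ,  497.5166],
       [   0.5124,   -0.1141,   -0.8511, 1397.914 ],
       [   0.    ,    0.    ,    0.    ,    1.    ]])}
```

View pics/top0.png

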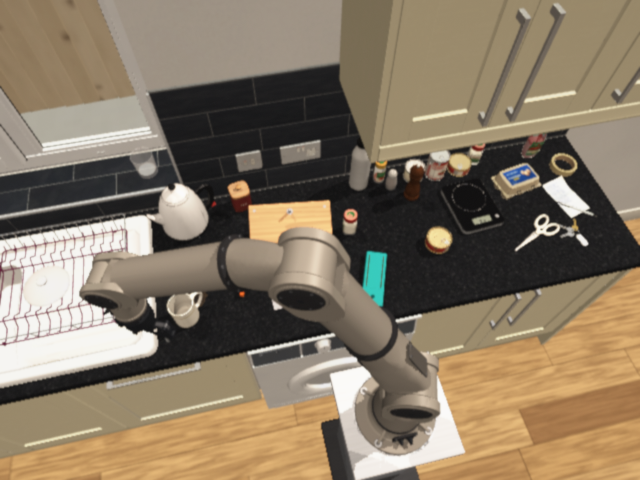

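View pics/scene0.png

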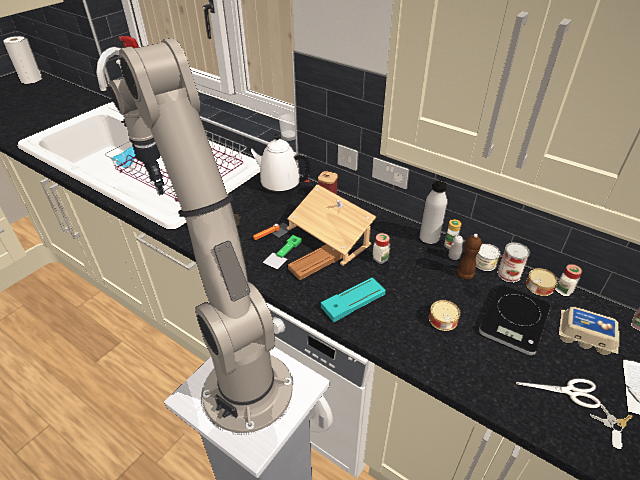

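The top view has the arm covering the station. The scene view shows the stand at about (335,215), peg (339,205), turner (285,250), board (312,262), catch (265,232) and jar (381,248). Next I'll enlarge that part.

```bash
cat > h.py <<'E'
import numpy as np,cv2
from cell import sensors,capture,get_calibration
from scipy.spatial.transform import Rotation as R
np.set_printoptions(precision=3,suppress=True)
def ray(c,uv):
    V=c["view"];d=V[:3,:3].T@np.linalg.inv(c["mtx"])@[uv[0],uv[1],1];return -V[:3,:3].T@V[:3,3],d
def onz(c,uv,z):
    o,d=ray(c,uv);return o+d*(z-o[2])/d[2]
def proj(c,p):
    q=c["view"][:3,:3]@p+c["view"][:3,3];q=c["mtx"]@q;return q[:2]/q[2]
def tool(): 
    s=sensors.sense();q=s["tool_rot"];return s["eef_pos"],R.from_quat([q[1],q[2],q[3],q[0]])
E
python3 - <<'E'
from h import *
im=cv2.imread("pics/scene0.png")
cv2.imwrite("pics/s1.png",cv2.resize(im[180:290,240:400],None,fx=5,fy=5,interpolation=cv2.INTER_CUBIC))
c=get_calibration("scene")
for n,uv,z in [("eye",(296,240),7),("blade",(272,262),2),("jarbase",(381,261),0),("peg",(338,208),90),("boardL",(293,272),24)]: print(n,onz(c,uv,z))
E
```

```text
eye [544.583 261.294   7.   ]
blade [411.87  262.282   2.   ]
jarbase [631.575 -38.929   0.   ]
peg [696.001 183.923  90.   ]
boardL [398.251 159.77   24.   ]
```

View pics/s1.png

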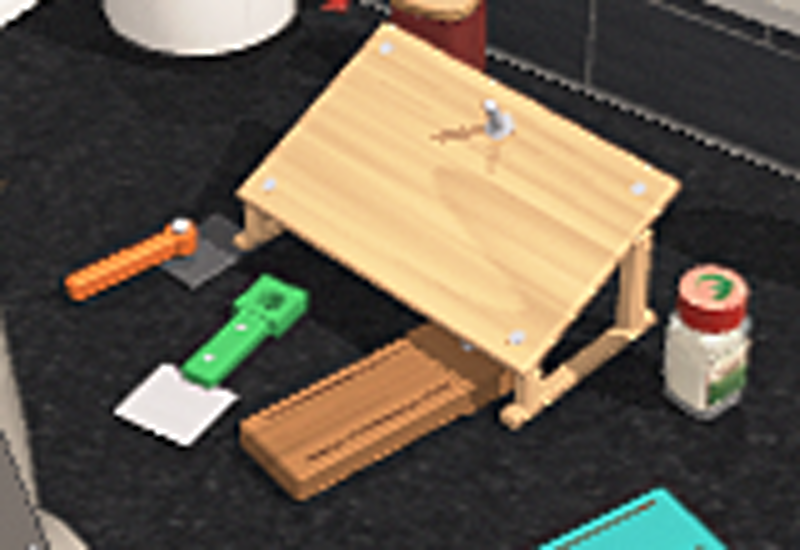

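The crop shows the stand corners at (240,192), (525,375), (388,25), (682,185), the peg base at (500,130), the turner's hole at (270,298), and the catch pivot at (180,225) with its tip at (72,290).

```bash
python3 - <<'E'
from h import *
c=get_calibration("scene")
f=lambda u,v,z:onz(c,(240+u/5-.4,180+v/5-.4),z)
P=dict(LL=f(240,192,50),LR=f(525,375,50),UL=f(388,25,124),UR=f(682,185,124),pegbase=f(500,130,95),pegtip=f(491,104,122),hole=f(270,298,14),r1=f(241,327,14),r2=f(209,358,14),bl1=f(113,410,4),bl2=f(187,447,4),cp=f(180,225,30),ct=f(72,283,26),b1=f(242,430,24),b2=f(303,480,24),jar=f(708,415,0),pin=f(467,346,40))
for k,v in P.items():print(k,v)
src=np.array([[-90,140],[-90,-140],[69,140],[69,-140.]])
dst=np.array([P[k][:2] for k in("LL","LR","UL","UR")])
a=src-src.mean(0);b=dst-dst.mean(0);U,S,Vt=np.linalg.svd(b.T@a);Rm=U@Vt;t=dst.mean(0)-Rm@src.mean(0)
print(t,np.arctan2(Rm[1,0],Rm[0,0]),(src@Rm.T+t-dst))
for k in P: print(k,Rm.T@(P[k][:2]-t))
E
```

```text
LL [585.142 328.914  50.   ]
LR [541.186  52.615  50.   ]
UL [732.425 301.688 124.   ]
UR [693.198  27.2   124.   ]
pegbase [705.591 183.546  95.   ]
pegtip [697.317 186.343 122.   ]
hole [536.938 265.812  14.   ]
r1 [500.812 263.442  14.   ]
r2 [462.882 261.546  14.   ]
bl1 [392.718 289.404   4.   ]
bl2 [393.92  225.388   4.   ]
cp [549.013 357.101  30.   ]
ct [458.576 381.715  26.   ]
b1 [412.352 191.77   24.   ]
b2 [398.658 130.508  24.   ]
jar [625.106 -43.454   0.   ]
pin [551.82  106.468  40.   ]
[648.361 175.977] -0.15561824166975224 [[-3.995 -0.68 ]
 [-3.436 -0.997]
 [ 5.801  1.903]
 [ 1.63  -0.226]]
LL [-86.159 141.291]
LR [ -86.76  -138.482]
UL [ 63.564 137.221]
UR [  67.355 -140.03 ]
pegbase [55.365 16.348]
pegtip [46.758 17.829]
hole [-124.     71.48]
r1 [-159.323   63.54 ]
r2 [-196.5     55.788]
bl1 [-270.135   72.435]
bl2 [-259.024    9.378]
cp [-126.22   163.537]
ct [-219.379  173.838]
b1 [-235.605  -20.977]
b2 [-239.639  -83.621]
jar [  11.036 -220.383]
pin [-84.601 -83.631]
```

Emit:
send_rows(
  steps=[
    [-1,-0.7,0,0,0,-0.158,-1],
    [-1,-0.7,0,0,0,-0.158,-1],
    [-1,-0.7,0,0,0,-0.158,-1],
    [-1,-0.7,0,0,0,-0.158,-1],
    [-1,-0.7,0,0,0,-0.158,-1],
    [-1,-0.7,0,0,0,-0.158,-1],
    [-1,-0.7,0,0,0,-0.158,-1],
    [-1,-0.7,0,0,0,-0.158,-1],
  ],
)

```text
t: 0.9
eef_pos: [470.8, 288.9, 231.1]
tool_rot: [0.0, -0.027, 1.0, -0.001]
contact_force: [0.3, 0.5, 0.5]
width: 85.2
finger_force: 0.0
```

```bash
python3 - <<'E'
from h import *
p,r=tool();print(p,r.as_matrix(),sensors.sense()["t"])
c=get_calibration("wrist");im=capture("wrist");cv2.imwrite("pics/w1.png",im)
print(ray(c,(320,240)),c["mtx"])
t=capture("top");cv2.imwrite("pics/t1.png",t)
np.savez("w1.npz",mtx=c["mtx"],view=c["view"])
E
```

```text
[470.843 288.918 231.092] [[-0.999 -0.053  0.001]
 [-0.053  0.999 -0.003]
 [-0.001 -0.003 -1.   ]] 0.9
(array([387.482, 284.69 , 373.003]), array([ 0.318,  0.021, -0.948])) [[415.127   0.    316.795]
 [  0.    415.127 241.85 ]
 [  0.      0.      1.   ]]
```

View pics/w1.png

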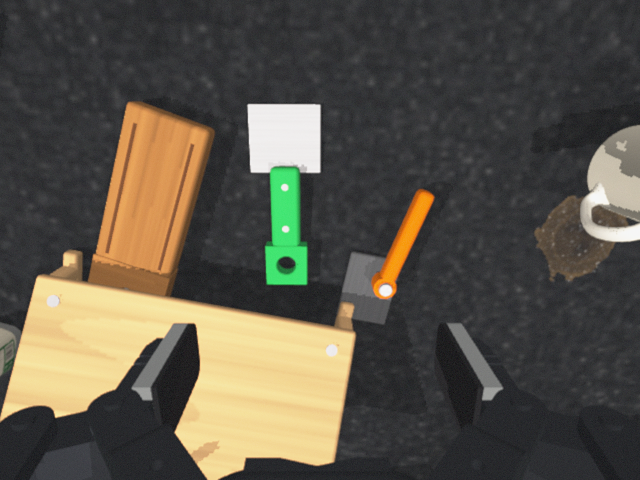

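The wrist view has the turner's hole at (286,264) and blade edge at (284,104). The catch pivot is at (385,289) and its tip at (427,192). The stand's lower corners are at (38,278) and (355,332), and the board's end corners at (132,103) and (213,130).

```bash
python3 - <<'E'
from h import *
c=np.load("w1.npz")
L={}
for n,u,v,z in [("eye",286.5,264,14),("r1",285.5,229,14),("r2",284.5,187,14),("bl",284.5,104,4),("pivot",385,289,30),("ctip",427,193,26),("LR",38,278,50),("LL",355,332,50),("b1",130,103,24),("b2",213,129,24),("mug",635,165,101)]:
    L[n]=onz(c,(u,v),z);print(n,L[n])
d=L["LL"]-L["LR"];print(np.linalg.norm(d),np.arctan2(-d[0],d[1]))
e=L["eye"]-L["bl"];print(np.linalg.norm(e),np.arctan2(e[1],e[0]))
E
```

```text
eye [533.2   262.875  14.   ]
r1 [499.18  260.997  14.   ]
r2 [460.82  259.056  14.   ]
bl [392.052 256.427   4.   ]
pivot [546.347 353.856  30.   ]
ctip [457.131 380.812  26.   ]
LR [542.672  54.597  50.   ]
LL [580.298 327.657  50.   ]
b1 [397.484 134.718  24.   ]
b2 [414.142 200.376  24.   ]
mug [416.575 492.298 101.   ]
275.64028480186596 -0.1369316884257433
141.6483424401018 0.04564963491788996
```

Emit:
send_rows(
  steps=[
    [-0.029,-0.097,0.1,0,0,0,-1],
    [-0.029,-0.097,0.3,0,0,0,-1],
    [-0.029,-0.097,0.45,0,0,0,-1],
    [-0.029,-0.097,0.6,0,0,0,-1],
    [-0.029,-0.097,0.7,0,0,0,-1],
    [-0.029,-0.097,0.753,0,0,0,-1],
    [-0.029,-0.097,0.753,0,0,0,-1],
    [-0.029,-0.097,0.753,0,0,0,1],
  ],
  grip_force=50,
)

```text
t: 1.8
eef_pos: [477.9, 268.2, 5.5]
tool_rot: [-0.0, -0.032, 1.0, 0.0]
contact_force: [-0.8, 0.5, 0.3]
width: 73.0
finger_force: 0.0
```

Emit:
send_rows(
  steps=[
    [0,0,0,0,0,0,1],
    [0,0,0,0,0,0,1],
    [0,0,0,0,0,0,1],
    [0,0,0,0,0,0,1],
    [0,0,0,0,0,0,1],
  ],
)

```text
t: 2.3
eef_pos: [479.1, 267.0, 6.7]
tool_rot: [0.001, -0.03, 1.0, 0.0]
contact_force: [-1.4, -1.0, 8.6]
width: 24.2
finger_force: 48.6
```

Emit:
send_rows(
  steps=[
    [0,0,-0.1,0,0,0,1],
    [0,0,-0.25,0,0,0,1],
    [0,0,-0.4,0,0,0,1],
    [0,0,-0.55,0,0,0,1],
    [0,0,-0.65,0,0,0,1],
    [0,0,-0.65,0,0,0,1],
    [0,0,-0.65,0,0,0,1],
  ],
)

```text
t: 3.0
eef_pos: [478.5, 267.0, 201.1]
tool_rot: [0.001, -0.031, 1.0, 0.001]
contact_force: [0.3, -0.6, -1.3]
width: 24.3
finger_force: 49.8
```

```bash
python3 - <<'E'
from h import *
p,r=tool();print(p,r.as_quat(),sensors.sense()["width"])
w=get_calibration("wrist");im=capture("wrist");np.savez("w2.npz",mtx=w["mtx"],view=w["view"])
s=capture("scene");t=capture("top");C={n:get_calibration(n) for n in("scene","top")}
for n,i in(("w2",im),("s2",s),("t2",t)):cv2.imwrite(f"pics/{n}r.png",i)
R0=[int(x) for x in proj(C["scene"],np.array([690,185,110.]))];R1=[int(x) for x in proj(C["top"],np.array([690,185,110.]))]
print(R0,R1)
def crop(i,c,h=30,k=6):
    return cv2.resize(i[c[1]-h:c[1]+h,c[0]-h:c[0]+h],None,fx=k,fy=k,interpolation=cv2.INTER_CUBIC)
M=np.hstack([crop(s,R0),crop(t,R1)]);W=cv2.resize(im[:240],(640,240))
out=np.zeros((600,720,3),np.uint8);out[:360,:720]=M;out[360:,:640]=im[200:440];cv2.imwrite("pics/m2.png",out)
E
```

```text
[478.474 266.956 201.071] [-0.031  1.     0.001  0.001] 24.30552703093197
[336, 204] [284, 211]
```

View pics/m2.png

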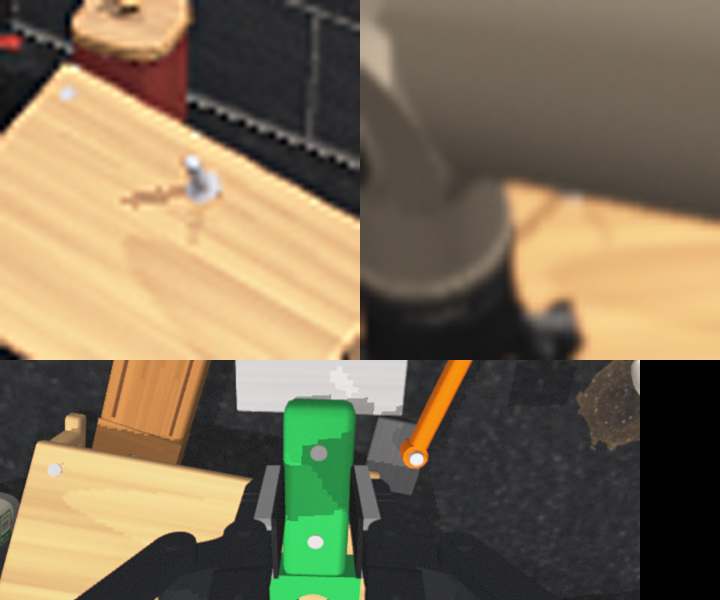

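The left crop shows the peg tip at (193,160) and base at (205,188). The turner is held straight, with rivets at wrist pixels (319,293) and (315,382). The peg can be triangulated with the first top picture.

```bash
python3 - <<'E'
from h import *
t=cv2.imread("pics/t0.png") if 0 else cv2.imread("pics/top0.png")
t1=cv2.imread("pics/t1.png")
k=8
def cr(i,x0,y0,w,h,k):return cv2.resize(i[y0:y0+h,x0:x0+w],None,fx=k,fy=k,interpolation=cv2.INTER_CUBIC)
out=np.vstack([cr(t,240,195,100,40,7),cr(t1,240,195,100,40,7)]);cv2.imwrite("pics/m3.png",out)
w=np.load("w2.npz");p,r=tool();print(p)
for uv in((319,293),(315,382)):
    q=onz(w,uv,p[2]+7.5);print(uv,q,r.inv().apply(q-p))
E
```

```text
[477.449 266.276 198.882]
(319, 293) [461.217 266.328 206.382] [16.217  1.041 -7.461]
(315, 382) [499.826 267.143 206.382] [-22.368  -0.525  -7.555]
```

View pics/m3.png

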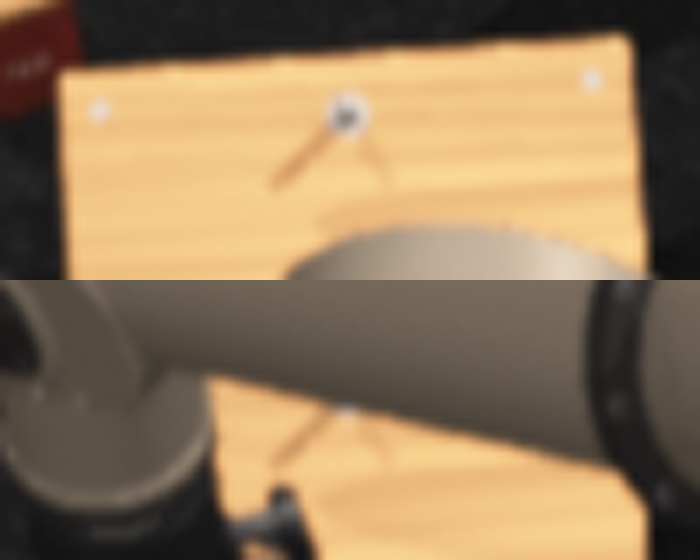

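Top view: the peg is seen nearly end-on at (348,115) in the crop, which is (289.5,211) full frame. The stand's upper corners are at (60,70) and (628,38).

```bash
python3 - <<'E'
from h import *
S=get_calibration("scene");T=get_calibration("top")
def tri(a,b):
    A=[];y=[]
    for c,uv in((S,a),(T,b)):
        o,d=ray(c,uv);d/=np.linalg.norm(d);P=np.eye(3)-np.outer(d,d);A.append(P);y.append(P@o)
    A=np.vstack(A);y=np.hstack(y);x,r,_,_=np.linalg.lstsq(A,y,rcond=None);return x,r**.5
for n,a,b in[("base",(306+205/6-.5,174+187/6-.5),(240+348/7-.5,195+113/7-.5)),("tip",(306+193/6-.5,174+159/6-.5),(240+347/7-.5,195+117/7-.5)),
 ("UL",(317.2,184.6),(248.2,204.6)),("UR",(376,216.6),(329.3,200))]:
    print(n,*tri(a,b))
E
```

```text
base [685.243 170.479 117.145] [0.453]
tip [668.931 172.029 143.491] [5.956]
UL [735.767 303.159 122.4  ] [1.499]
UR [694.718  28.152 122.384] [0.314]
```

```bash
python3 - <<'E'
from h import *
S=get_calibration("scene");T=get_calibration("top")
yw=-.148;O=np.array([648,176,0.]);Rz=R.from_euler("z",yw)
for n,c,uv in(("s",S,(306+206/6-.5,174+187/6-.5)),("t",T,(240+348/7-.5,195+115/7-.5)),("UL",S,(317.2,184.6)),("UL",T,(248.2,204.6)),("UR",S,(376,216.6)),("UR",T,(329.3,200)),("LL",S,(287.6,218)),("LR",S,(344.6,254.6))):
    o,d=ray(c,uv);o=Rz.inv().apply(o-O);d=Rz.inv().apply(d)
    k=np.tan(np.radians(25));s=(50+90*k+k*o[0]-o[2])/(d[2]-k*d[0]);print(n,o+s*d)
nrm=np.array([-np.sin(.4363),0,np.cos(.4363)])
for x in(35,40,45):
    b=np.array([x,0,50+(x+90)*.4663]);
    for h in(0,31):
        p=O+Rz.apply(b+h*nrm);print(x,h,p,(proj(S,p)-[305.5,173.5])*6,(proj(T,p)-[239.5,194.5])*7)
E
```

```text
s [ 43.404   4.004 112.207]
t [ 40.529   0.269 110.866]
UL [ 66.176 137.958 122.826]
UL [ 68.289 138.337 123.811]
UR [  67.311 -140.029  123.355]
UR [  67.102 -139.193  123.258]
LL [-86.181 140.276  51.781]
LR [ -88.155 -138.385   50.86 ]
35 0 [682.617 170.839 108.287] [201.315 201.394] [349.327 127.282]
35 31 [669.66  172.771 136.383] [187.045 172.728] [347.746 116.006]
40 0 [687.563 170.102 110.619] [207.097 194.509] [348.626 116.144]
40 31 [674.606 172.033 138.715] [192.928 165.758] [347.033 104.659]
45 0 [692.508 169.364 112.951] [212.872 187.633] [347.926 105.014]
45 31 [679.551 171.296 141.046] [198.801 158.798] [346.32   93.321]
```

```bash
cat >> h.py <<'E'
YW=-.148;O=np.array([648,176,0.]);Rz=R.from_euler("z",YW)
S25,C25=np.sin(np.radians(25)),np.cos(np.radians(25))
e1=Rz.apply([C25,0,S25]);e2=Rz.apply([0,1,0]);n=Rz.apply([-S25,0,C25])
base=O+Rz.apply([40,0.5,50+130*S25/C25])
RT=R.from_matrix(np.c_[-e1,e2,-n])
def cmd(tp,tr):
    p,r=tool();print("now",p,"t",sensors.sense()["t"]);print("shift mm",r.inv().apply(tp-p),"shares",r.inv().apply(tp-p)/300,"turn",(r.inv()*tr).as_rotvec()/np.pi)
E
python3 - <<'E'
from h import *
cmd(base+70*n+70*e2,RT)
E
```

```text
now [477.449 266.276 198.882] t 3.15
shift mm [-189.586  -33.79    24.398] shares [-0.632 -0.113  0.081] turn [ 0.014 -0.139  0.066]
```

Emit:
send_rows(
  steps=[
    [-0.1,-0.02,-0.03,0.004,-0.04,0.02,1],
    [-0.22,-0.04,-0.03,0.008,-0.08,0.04,1],
    [-0.35,-0.07,-0.01,0.012,-0.12,0.06,1],
    [-0.48,-0.09,0.03,0.014,-0.139,0.066,1],
    [-0.58,-0.105,0.065,0.014,-0.139,0.066,1],
    [-0.632,-0.113,0.081,0.014,-0.139,0.066,1],
    [-0.632,-0.113,0.081,0.014,-0.139,0.066,1],
    [-0.632,-0.113,0.081,0.014,-0.139,0.066,1],
  ],
)

```text
t: 3.95
eef_pos: [669.1, 244.3, 175.2]
tool_rot: [0.216, 0.073, 0.974, -0.016]
contact_force: [-0.3, 0.1, -0.2]
width: 24.2
finger_force: 49.8
```

```bash
python3 - <<'E'
from h import *
p,r=tool();print(p,r.as_matrix(),RT.as_matrix(),sensors.sense()["width"])
w=get_calibration("wrist");im=capture("wrist");np.savez("w3.npz",mtx=w["mtx"],view=w["view"],p=p,q=r.as_quat())
cv2.imwrite("pics/w3.png",im)
for h in(0,31):print(proj(w,base+h*n))
s=capture("scene");cv2.imwrite("pics/s3.png",s)
E
```

```text
[669.091 244.327 175.224] [[-0.896  0.149  0.418]
 [ 0.135  0.989 -0.062]
 [-0.423  0.001 -0.906]] [[-0.896  0.147  0.418]
 [ 0.134  0.989 -0.062]
 [-0.423  0.    -0.906]] 24.177508273260816
[190.196 259.67 ]
[171.507 283.158]
```

View pics/w3.png

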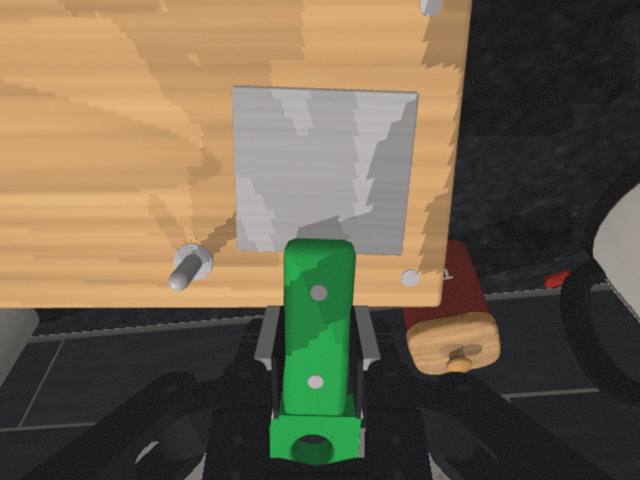

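The close view shows the peg base at (193,261) and its tip at (178,283), against predictions of (190,260) and (171,283). The hole in the turner's eye is at (312,447).

```bash
python3 - <<'E'
from h import *
w=np.load("w3.npz");p=w["p"];r=R.from_quat(w["q"])
def onh(uv,h):
    o,d=ray(w,uv);return o+d*(((base+h*n)-o)@n)/(d@n)
for uv,h in(((193,261),0),((178.5,282),28)):
    q=onh(uv,h);print("peg off e1,e2",(q-base)@e1,(q-base)@e2,"tool",r.inv().apply(q-p))
for uv in((319,293),(315.5,381),(312.5,447)):
    o,d=ray(w,uv);o=r.inv().apply(o-p);d=r.inv().apply(d);print(uv,o+d*(-7.5-o[2])/d[2])
E
```

```text
peg off e1,e2 0.7893547183642693 1.4652811683922886 tool [ -0.078 -68.762  70.862]
peg off e1,e2 0.757195950197674 2.3238109614304276 tool [ -0.048 -67.889  42.863]
(319, 293) [18.398  0.322 -7.5  ]
(315.5, 381) [-19.139  -1.009  -7.5  ]
(312.5, 447) [-51.574  -2.313  -7.5  ]
```

Emit:
send_rows(
  steps=[
    [0.06,-0.07,0.0,0,0,0,1],
    [0.12,-0.15,0.0,0,0,0,1],
    [0.174,-0.22,0.04,0,0,0,1],
    [0.174,-0.22,0.08,0,0,0,1],
    [0.174,-0.22,0.08,0,0,0,1],
    [0.174,-0.22,0.08,0,0,0,1],
  ],
)

```text
t: 4.65
eef_pos: [623.9, 186.5, 132.9]
tool_rot: [0.217, 0.072, 0.973, -0.014]
contact_force: [0.2, 0.5, -1.0]
width: 24.4
finger_force: 49.8
```

```bash
python3 - <<'E'
from h import *
w=np.load("w3.npz");p0=w["p"];r0=R.from_quat(w["q"])
p,r=tool();print(p,r0.inv().apply(p-p0),(r0.inv()*r).as_rotvec(),sensors.sense()["contact_force"])
c=get_calibration("wrist");im=capture("wrist");s=capture("scene")
S=get_calibration("scene");u=proj(S,p).astype(int)
a=cv2.resize(s[u[1]-35:u[1]+35,u[0]-45:u[0]+45],None,fx=6,fy=6,interpolation=cv2.INTER_CUBIC)
b=im[340:480,180:450];b=cv2.resize(b,(540,280));out=np.zeros((600,800,3),np.uint8)
out=np.zeros((600,560,3),np.uint8);aa=cv2.resize(a,(411,320));out[:320,:411]=aa;out[320:,:540]=b;print(u)
cv2.imwrite("pics/m4.png",out);cv2.imwrite("pics/s4.png",s)
E
```

```text
[623.864 186.477 132.876] [ 50.596 -63.989  23.04 ] [-0.003 -0.003 -0.001] [ 0.242  0.466 -1.043]
[325 208]
```

View pics/m4.png

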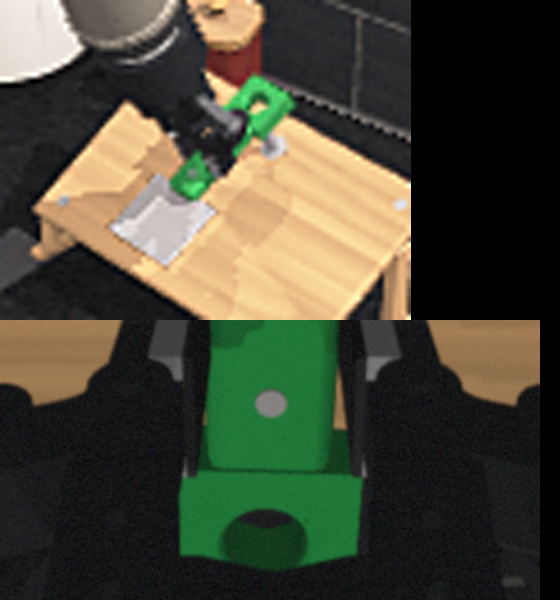

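The eye sits just above the peg, perhaps 2–4 mm upslope of it. I'll correct that and go down slowly while watching the force.

Emit:
send_rows(
  steps=[
    [0.008,-0.007,0.0,0,0,0,1],
    [0.008,-0.007,0.0,0,0,0,1],
    [0.008,-0.007,0.015,0,0,0,1],
    [0.008,-0.007,0.03,0,0,0,1],
    [0.008,-0.007,0.045,0,0,0,1],
    [0.008,-0.007,0.053,0,0,0,1],
    [0.008,-0.007,0.053,0,0,0,1],
  ],
)

```text
t: 5.45
eef_pos: [627.5, 182.0, 116.0]
tool_rot: [0.216, 0.073, 0.973, -0.015]
contact_force: [-0.7, 0.1, -0.4]
width: 24.0
finger_force: 49.8
```

```bash
python3 - <<'E'
from h import *
w=np.load("w3.npz");p0=w["p"];r0=R.from_quat(w["q"])
p,r=tool();s=sensors.sense();print(p,r0.inv().apply(p-p0),(r0.inv()*r).as_rotvec(),s["contact_force"],s["ft_torque"],s["width"])
E
```

```text
[627.452 182.004 116.007] [ 53.906 -67.899  40.106] [-0.    -0.001 -0.   ] [-0.683  0.064 -0.428] [0.068 0.542 0.037] 23.959111226244552
```

Emit:
send_rows(
  steps=[
    [-0.004,0.006,0.0,0,0,0,1],
    [-0.004,0.006,0.0,0,0,0,1],
    [-0.004,0.006,0.01,0,0,0,1],
    [-0.004,0.006,0.01,0,0,0,1],
  ],
)

```text
t: 5.85
eef_pos: [630.1, 183.6, 114.2]
tool_rot: [0.217, 0.073, 0.973, -0.015]
contact_force: [0.2, 0.5, -2.2]
width: 24.1
finger_force: 49.8
```

```bash
python3 - <<'E'
from h import *
w=np.load("w3.npz");p0=w["p"];r0=R.from_quat(w["q"])
p,r=tool();q=sensors.sense();print(p,r0.inv().apply(p-p0),(r0.inv()*r).as_rotvec(),q["contact_force"],q["ft_torque"])
im=capture("wrist");s=capture("scene");S=get_calibration("scene");u=proj(S,p).astype(int)
a=cv2.resize(s[u[1]-25:u[1]+25,u[0]-20:u[0]+40],(480,400),interpolation=cv2.INTER_CUBIC)
b=cv2.resize(im[400:480,230:400],(425,200));out=np.zeros((600,480,3),np.uint8);out[:400]=a;out[400:,:425]=b
cv2.imwrite("pics/m5.png",out)
E
```

```text
[630.087 183.649 114.216] [ 52.525 -65.883  42.728] [-0.001 -0.001 -0.   ] [ 0.234  0.469 -2.231] [ 0.05   0.528 -0.002]
```

View pics/m5.png

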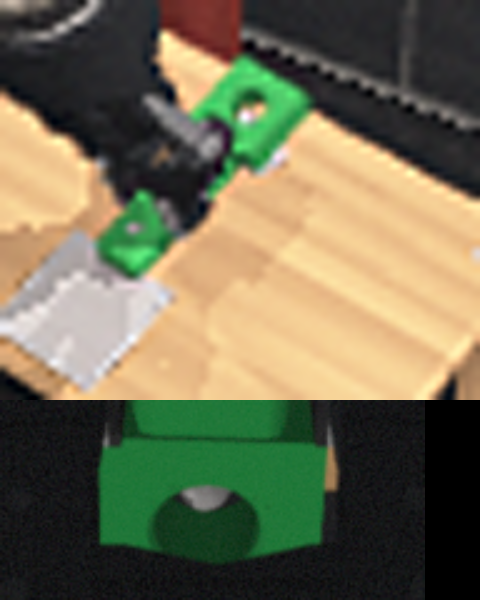

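The peg tip shows inside the hole in both views: crop (205,495) in the wrist view and (248,117) in the scene view. I'll go on down.

Emit:
send_rows(
  steps=[
    [0.004,0,0.015,0,0,0,1],
    [0.004,0,0.03,0,0,0,1],
    [0.004,0,0.045,0,0,0,1],
    [0.004,0,0.058,0,0,0,1],
    [0.004,0,0.064,0,0,0,1],
    [0.004,0,0.064,0,0,0,1],
  ],
)

```text
t: 6.55
eef_pos: [637.1, 182.5, 96.1]
tool_rot: [0.217, 0.073, 0.973, -0.015]
contact_force: [0.7, 0.0, -1.1]
width: 24.5
finger_force: 49.8
```

```bash
python3 - <<'E'
from h import *
w=np.load("w3.npz");p0=w["p"];r0=R.from_quat(w["q"])
p,r=tool();q=sensors.sense();print(p,r0.inv().apply(p-p0),(r0.inv()*r).as_rotvec(),q["contact_force"],q["ft_torque"])
E
```

```text
[637.07 182.53  96.12] [ 53.765 -65.972  62.117] [-0.001 -0.001 -0.   ] [ 0.7    0.009 -1.06 ] [0.056 0.477 0.01 ]
```

Emit:
send_rows(
  steps=[
    [0,0,0,0,0,0,-1],
    [0,0,0,0,0,0,-1],
    [0,0,0,0,0,0,-1],
    [0,0,0,0,0,0,-1],
    [0,0,0,0,0,0,-1],
  ],
)

```text
t: 7.05
eef_pos: [637.1, 182.8, 96.7]
tool_rot: [0.217, 0.073, 0.973, -0.015]
contact_force: [-0.5, -0.8, 0.1]
width: 85.4
finger_force: 0.0
```

Emit:
send_rows(
  steps=[
    [0,0,-0.1,0,0,0,-1],
    [0,0,-0.25,0,0,0,-1],
    [0,0,-0.4,0,0,0,-1],
    [0,0,-0.5,0,0,0,-1],
    [0,0,-0.5,0,0,0,-1],
  ],
)

```text
t: 7.55
eef_pos: [574.9, 193.6, 237.0]
tool_rot: [0.219, 0.073, 0.973, -0.012]
contact_force: [0.8, -0.1, 0.3]
width: 85.2
finger_force: 0.0
```

```bash
python3 - <<'E'
from h import *
p,r=tool();print(p,r.as_matrix(),sensors.sense()["t"])
w=get_calibration("wrist");im=capture("wrist");np.savez("w6.npz",mtx=w["mtx"],view=w["view"]);cv2.imwrite("pics/w6.png",im)
for uv in[(base+7*n)]:print(proj(w,uv),proj(w,base+31*n),proj(w,base))
hsv=cv2.cvtColor(im,cv2.COLOR_BGR2HSV);m=cv2.inRange(hsv,(50,100,40),(75,255,255));print(m.sum()/255,cv2.boundingRect(m))
E
```

```text
[574.868 193.613 236.981] [[-0.893  0.147  0.425]
 [ 0.136  0.989 -0.056]
 [-0.429  0.008 -0.903]] 7.55
[308.498 279.987] [308.098 293.655] [308.605 276.352]
5724.0 (0, 164, 336, 233)
```

View pics/w6.png

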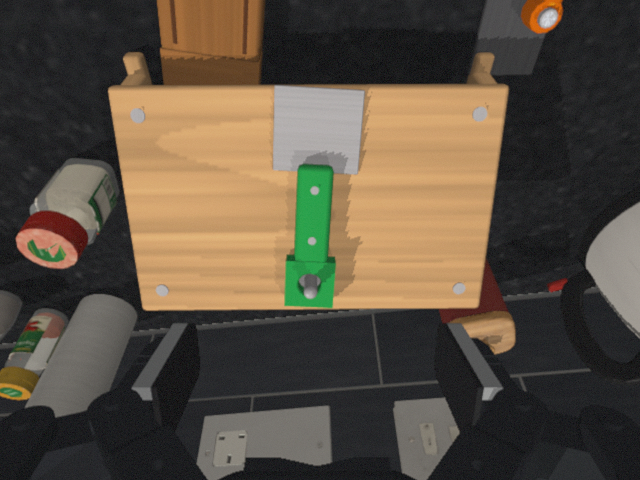

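The turner hangs flat on the slope, with the peg through the hole at (310,287) and the blade pointing down the slope at (318,90). Now the board: I'll work out the push arc.

```bash
cat >> h.py <<'E'
RD=R.from_matrix(np.c_[-Rz.apply([1,0,0]),e2,[0,0,-1.]])
pin=O+Rz.apply([-70,-75,0])
def push(phi,rho,gap,z=9):  # phi: board angle from home (positive = swung out)
    th=np.pi/2+YW+phi;u=np.array([np.cos(th),np.sin(th),0]);v=np.array([u[1],-u[0],0])
    d=35+11*abs(np.cos(phi))+14.5*abs(np.sin(phi))+gap
    return pin+rho*u-d*v+[0,0,z]
E
python3 - <<'E'
from h import *
w=np.load("w6.npz")
for k,uv,z in(("LL",(507,86),50),("LR",(111,90),50),("UR",(144,310),124),("UL",(479,306),124)):
    print(k,Rz.inv().apply(onz(w,uv,z)-O))
S=get_calibration("scene");im=cv2.imread("pics/scene0.png");m=cv2.inRange(cv2.cvtColor(im,cv2.COLOR_BGR2HSV),(80,120,80),(95,255,255))
c=max(cv2.findContours(m,0,2)[0],key=cv2.contourArea)
print([onz(S,q,24)[:2] for q in cv2.boxPoints(cv2.minAreaRect(c))])
a=push(1.39,115,20);print(a,np.hypot(*a[:2]));cmd(a+[0,0,110],RD)
E
```

```text
LL [-88.592 138.96   50.   ]
LR [ -86.841 -134.461   50.   ]
UR [  65.123 -134.35   124.   ]
UL [ 62.689 139.45  124.   ]
[array([339.315,  13.726]), array([549.269, -68.592]), array([ 487.97 , -142.767]), array([290.437, -59.574])]
[435.862  81.851   9.   ] 443.48068691294145
now [574.589 192.876 234.791] t 7.6
shift mm [ 158.411 -130.907   52.427] shares [ 0.528 -0.436  0.175] turn [ 0.002  0.14  -0.   ]
```

Emit:
send_rows(
  steps=[
    [0.08,-0.07,-0.05,0,0.04,0,1],
    [0.2,-0.16,0.0,0,0.08,0,1],
    [0.32,-0.26,0.08,0,0.12,0,1],
    [0.45,-0.36,0.14,0,0.14,0,1],
    [0.528,-0.436,0.175,0.002,0.14,0,1],
    [0.528,-0.436,0.175,0.002,0.14,0,1],
    [0.528,-0.436,0.175,0.002,0.14,0,1],
    [0.528,-0.436,0.175,0.002,0.14,0,1],
  ],
)

```text
t: 8.4
eef_pos: [436.0, 81.3, 117.5]
tool_rot: [-0.001, 0.075, 0.997, -0.002]
contact_force: [-0.2, 0.1, 0.5]
width: -0.2
finger_force: 0.0
```

```bash
python3 - <<'E'
from h import *
cmd(push(1.39,115,20),RD);print(sensors.sense()["width"])
im=capture("wrist");c=get_calibration("wrist")
# brown board end points, stand
m=cv2.inRange(cv2.cvtColor(im,cv2.COLOR_BGR2HSV),(5,120,60),(15,255,220))
k=max(cv2.findContours(m,0,2)[0],key=cv2.contourArea);print([onz(c,q[0],24)[:2] for q in cv2.approxPolyDP(k,6,True)])
th=np.pi/2+YW+1.39;u=np.array([np.cos(th),np.sin(th)]);v=np.array([u[1],-u[0]])
print("pred end corners",pin[:2]+170*u+35*v,pin[:2]+170*u-35*v)
cv2.imwrite("pics/w7.png",im)
E
```

```text
now [435.984  81.256 117.466] t 8.4
shift mm [  0.125   0.962 108.464] shares [0.    0.003 0.362] turn [-0.001 -0.    -0.001]
-0.20575312536080861
[array([393.494, 129.54 ]), array([489.115,  98.143]), array([513.054,  97.242]), array([399.287, 130.137]), array([406.449, 154.616]), array([432.289, 146.647]), array([407.045, 158.558]), array([421.815, 166.454]), array([421.106, 193.412]), array([544.873, 150.675]), array([541.852, 146.803]), array([427.504, 184.17 ]), array([540.949, 146.183]), array([532.593, 133.327]), array([536.382, 115.523]), array([527.758, 100.892]), array([414.097, 135.153]), array([524.624, 101.244]), array([520.924,  97.648]), array([537.189, 110.027]), array([532.396, 132.004]), array([550.563, 155.793]), array([416.649, 195.132])]
pred end corners [418.114 200.161] [395.511 133.911]
```

Emit:
send_rows(
  steps=[
    [0,0.003,0.15,0,0,0,1],
    [0,0.003,0.27,0,0,0,1],
    [0,0.003,0.34,0,0,0,1],
    [0,0.003,0.362,0,0,0,1],
    [0,0.003,0.362,0,0,0,1],
  ],
)

```text
t: 8.95
eef_pos: [435.2, 81.7, 8.5]
tool_rot: [-0.001, 0.075, 0.997, -0.002]
contact_force: [0.4, 1.2, 0.3]
width: -0.2
finger_force: 0.0
```

```bash
python3 - <<'E'
from h import *
p,r=tool();print(p,sensors.sense()["contact_force"])
for i,ph in enumerate(np.r_[1.39,np.linspace(1.39,0,16)]):
    a=push(ph,115+25*(1.39-ph)/1.39,0 if i else 8);print(i,round(ph,2),r.inv().apply(a-p)/300)
E
```

```text
[435.224  81.668   8.548] [0.434 1.216 0.344]
0 1.39 [-0.009  0.04  -0.002]
1 1.39 [-0.014  0.067 -0.002]
2 1.3 [-0.     0.104 -0.002]
3 1.2 [ 0.009  0.143 -0.002]
4 1.11 [ 0.015  0.185 -0.002]
5 1.02 [ 0.017  0.227 -0.002]
6 0.93 [ 0.014  0.271 -0.003]
7 0.83 [ 0.006  0.314 -0.003]
8 0.74 [-0.006  0.358 -0.003]
9 0.65 [-0.023  0.401 -0.003]
10 0.56 [-0.045  0.442 -0.003]
11 0.46 [-0.072  0.482 -0.004]
12 0.37 [-0.103  0.519 -0.004]
13 0.28 [-0.139  0.553 -0.004]
14 0.19 [-0.178  0.584 -0.004]
15 0.09 [-0.221  0.61  -0.004]
16 0.0 [-0.268  0.633 -0.005]
```

Emit:
send_rows(
  steps=[
    [-0.009,0.04,0,0,0,0,1],
    [-0.014,0.067,0,0,0,0,1],
    [0,0.104,0,0,0,0,1],
    [0.009,0.143,0,0,0,0,1],
    [0.015,0.185,0,0,0,0,1],
    [0.017,0.227,0,0,0,0,1],
    [0.014,0.271,0,0,0,0,1],
    [0.006,0.314,0,0,0,0,1],
  ],
)

```text
t: 9.75
eef_pos: [447.0, 175.9, 8.3]
tool_rot: [-0.001, 0.075, 0.997, -0.002]
contact_force: [-0.3, -1.4, -0.5]
width: 0.1
finger_force: 0.6
```

```bash
python3 - <<'E'
from h import *
p,r=tool();print(p,sensors.sense()["contact_force"])
for ph in np.linspace(.83,-.02,9):
    a=push(ph,115+25*(1.39-ph)/1.39,0);print(round(ph,2),r.inv().apply(a-p)/300)
E
```

```text
[447.02  175.89    8.321] [-0.252 -1.383 -0.475]
0.83 [-0.002 -0.    -0.002]
0.72 [-0.017  0.05  -0.003]
0.62 [-0.038  0.098 -0.003]
0.51 [-0.065  0.145 -0.003]
0.4 [-0.099  0.189 -0.003]
0.3 [-0.138  0.229 -0.004]
0.19 [-0.183  0.265 -0.004]
0.09 [-0.232  0.296 -0.004]
-0.02 [-0.284  0.32  -0.004]
```

Emit:
send_rows(
  steps=[
    [-0.017,0.05,0,0,0,0,1],
    [-0.038,0.098,0,0,0,0,1],
    [-0.065,0.145,0,0,0,0,1],
    [-0.099,0.189,0,0,0,0,1],
    [-0.138,0.229,0,0,0,0,1],
    [-0.183,0.265,0,0,0,0,1],
    [-0.225,0.296,0,0,0,0,1],
    [-0.25,0.315,0,0,0,0,1],
  ],
)

```text
t: 10.55
eef_pos: [536.8, 258.3, 7.8]
tool_rot: [-0.001, 0.075, 0.997, -0.002]
contact_force: [-1.2, -1.2, -0.1]
width: 0.0
finger_force: 0.5
```

```bash
python3 - <<'E'
from h import *
p,r=tool();print(p,sensors.sense()["contact_force"],"stand",Rz.inv().apply(p-O),"want -116")
E
```

```text
[536.796 258.331   7.828] [-1.201 -1.19  -0.054] stand [-122.129   65.033    7.828] want -116
```

Emit:
send_rows(
  steps=[
    [-0.007,0,0,0,0,0,1],
    [-0.014,0,0,0,0,0,1],
    [-0.02,0,0,0,0,0,1],
    [-0.024,0,0,0,0,0,1],
    [-0.026,0,0,0,0,0,1],
    [-0.026,0,0,0,0,0,1],
  ],
)

```text
t: 11.15
eef_pos: [543.1, 255.3, 7.9]
tool_rot: [-0.001, 0.075, 0.997, -0.002]
contact_force: [-1.4, -0.1, 0.5]
width: -0.1
finger_force: 0.3
```

```bash
python3 - <<'E'
from h import *
p,r=tool();print(p,sensors.sense()["contact_force"],"stand",Rz.inv().apply(p-O))
E
```

```text
[543.149 255.315   7.93 ] [-1.353 -0.092  0.463] stand [-115.401   62.986    7.93 ]
```

Emit:
send_rows(
  steps=[
    [-0.004,0,0,0,0,0,1],
    [-0.008,0,0,0,0,0,1],
    [-0.012,0,0,0,0,0,1],
    [-0.012,0,0,0,0,0,1],
  ],
)

```text
t: 11.55
eef_pos: [545.1, 255.3, 7.8]
tool_rot: [-0.003, 0.075, 0.997, -0.002]
contact_force: [-5.9, 0.5, 5.2]
width: -0.1
finger_force: 3.0
```

```bash
python3 - <<'E'
from h import *
p,r=tool();print(p,sensors.sense()["contact_force"],"stand",Rz.inv().apply(p-O))
im=capture("wrist");c=get_calibration("wrist");cv2.imwrite("pics/w8.png",im)
h=cv2.cvtColor(im,cv2.COLOR_BGR2HSV)
for nm,lo,hi in(("brown",(5,120,50),(13,255,220)),("orange",(8,200,150),(18,255,255))):
    m=cv2.inRange(h,lo,hi);cs=sorted(cv2.findContours(m,0,2)[0],key=cv2.contourArea)[-2:]
    for k in cs: print(nm,cv2.contourArea(k),cv2.boxPoints(cv2.minAreaRect(k)),[Rz.inv().apply(onz(c,q,24)-O)[:2] for q in cv2.boxPoints(cv2.minAreaRect(k))])
E
```

```text
[545.146 255.296   7.815] [-5.9    0.463  5.162] stand [-113.422   63.262    7.815]
brown 744.0 [[ 42.839 400.942]
 [ 43.08  392.029]
 [169.015 395.433]
 [168.774 404.345]] [array([-91.851, -38.351]), array([-95.805, -37.417]), array([-94.358,   8.65 ]), array([-90.386,   8.098])]
brown 3490.0 [[570.576 282.357]
 [638.962 102.985]
 [662.677 112.027]
 [594.292 291.399]] [array([-139.503,  146.816]), array([-195.66 ,  155.658]), array([-193.161,  163.087]), array([-136.217,  155.305])]
orange 0.0 [[559. 319.]
 [559. 319.]
 [559. 319.]
 [559. 319.]] [array([-125.887,  145.485]), array([-125.887,  145.485]), array([-125.887,  145.485]), array([-125.887,  145.485])]
orange 5787.5 [[542.906 319.667]
 [639.    106.   ]
 [679.757 124.33 ]
 [583.663 337.997]] [array([-125.632,  140.062]), array([-194.837,  155.869]), array([-189.721,  168.938]), array([-118.486,  155.345])]
```

The board is home: the force rose at the back stop and its front edge is parallel. Next I'll retreat and go to the outer side of the catch.

Emit:
send_rows(
  steps=[
    [0.08,0,0,0,0,0,1],
    [0.158,0,-0.05,0,0,0,1],
    [0.158,0,-0.2,0,0,0,1],
    [0.158,0.1,-0.31,0,0,0,1],
    [0.158,0.25,-0.31,0,0,0,1],
    [0.158,0.4,-0.31,0,0,0,1],
    [0.158,0.5,-0.31,0,0,0,1],
    [0.158,0.5,-0.31,0,0,0,1],
  ],
)

```text
t: 12.4
eef_pos: [521.9, 417.1, 100.5]
tool_rot: [-0.0, 0.072, 0.997, 0.0]
contact_force: [-0.0, -0.1, -0.3]
width: 0.1
finger_force: 0.0
```

```bash
cat >> h.py <<'E'
def cpush(q,rho=55,gap=0,z=12):
    a=.436-q;d=np.array([-np.cos(a),np.sin(a),0]);m=np.array([-np.sin(a),-np.cos(a),0])
    return O+Rz.apply(np.array([-125,160,z])+rho*d-(7+11*abs(m[0])+14.5*abs(m[1])+gap)*m)
E
python3 - <<'E'
from h import *
im=capture("wrist");c=get_calibration("wrist");cv2.imwrite("pics/w9.png",im)
m=cv2.inRange(cv2.cvtColor(im,cv2.COLOR_BGR2HSV),(5,190,120),(18,255,255))
k=max(cv2.findContours(m,0,2)[0],key=cv2.contourArea);print(cv2.contourArea(k),[Rz.inv().apply(onz(c,q,26)-O)[:2] for q in cv2.boxPoints(cv2.minAreaRect(k))])
for q in(0,):
    cmd(cpush(q,gap=8),RD)
E
```

```text
3214.0 [array([-116.944,  147.44 ]), array([-220.929,  167.442]), array([-218.805,  185.983]), array([-114.125,  168.854])]
now [522.274 413.538 100.237] t 12.45
shift mm [ 1.543 -3.223 88.247] shares [ 0.005 -0.011  0.294] turn [-0.001 -0.     0.   ]
```

Emit:
send_rows(
  steps=[
    [0.005,-0.011,0.1,0,0,0,1],
    [0.005,-0.011,0.2,0,0,0,1],
    [0.005,-0.011,0.27,0,0,0,1],
    [0.005,-0.011,0.294,0,0,0,1],
    [0.005,-0.011,0.294,0,0,0,1],
  ],
)

```text
t: 12.95
eef_pos: [520.3, 405.7, 11.4]
tool_rot: [-0.001, 0.076, 0.997, -0.003]
contact_force: [-0.1, -0.7, 0.3]
width: -0.1
finger_force: 0.0
```

```bash
python3 - <<'E'
from h import *
p,r=tool();print(p,sensors.sense()["contact_force"])
for q in np.linspace(.12,2.02,16):print(round(q,2),r.inv().apply(cpush(q)-p)/300)
E
```

```text
[520.31  405.66   11.381] [-0.138 -0.656  0.279]
0.12 [ 0.032 -0.028 -0.002]
0.25 [ 0.048 -0.05  -0.002]
0.37 [ 0.061 -0.076 -0.001]
0.5 [ 0.07  -0.099 -0.001]
0.63 [ 0.077 -0.12  -0.001]
0.75 [ 0.082 -0.142 -0.001]
0.88 [ 0.083 -0.165 -0.001]
1.01 [ 0.082 -0.19  -0.001]
1.13 [ 0.076 -0.215 -0.001]
1.26 [ 0.067 -0.239 -0.   ]
1.39 [ 0.055 -0.263 -0.   ]
1.51 [ 0.038 -0.285 -0.   ]
1.64 [ 0.017 -0.305 -0.   ]
1.77 [-0.006 -0.322 -0.   ]
1.89 [-0.033 -0.336 -0.   ]
2.02 [-0.06  -0.345 -0.   ]
```

Emit:
send_rows(
  steps=[
    [0.032,-0.028,0,0,0,0,1],
    [0.055,-0.063,0,0,0,0,1],
    [0.07,-0.099,0,0,0,0,1],
    [0.08,-0.13,0,0,0,0,1],
    [0.083,-0.165,0,0,0,0,1],
    [0.08,-0.2,0,0,0,0,1],
    [0.067,-0.239,0,0,0,0,1],
    [0.055,-0.263,0,0,0,0,1],
  ],
)

```text
t: 13.75
eef_pos: [492.4, 330.1, 12.5]
tool_rot: [-0.001, 0.076, 0.997, -0.002]
contact_force: [0.2, 0.7, 0.1]
width: 0.0
finger_force: 0.5
```

```bash
python3 - <<'E'
from h import *
p,r=tool();print(p,sensors.sense()["contact_force"])
for q in np.linspace(1.39,2.02,6):print(round(q,2),r.inv().apply(cpush(q)-p)/300)
E
```

```text
[492.43  330.14   12.484] [0.177 0.732 0.08 ]
1.39 [ 0.    -0.001  0.002]
1.52 [-0.016 -0.023  0.002]
1.64 [-0.037 -0.043  0.002]
1.77 [-0.06  -0.06   0.002]
1.89 [-0.087 -0.073  0.002]
2.02 [-0.114 -0.082  0.002]
```

Emit:
send_rows(
  steps=[
    [-0.016,-0.023,0,0,0,0,1],
    [-0.037,-0.043,0,0,0,0,1],
    [-0.06,-0.06,0,0,0,0,1],
    [-0.087,-0.073,0,0,0,0,1],
    [-0.105,-0.082,0,0,0,0,1],
    [-0.114,-0.082,0,0,0,0,1],
    [-0.118,-0.082,0,0,0,0,1],
    [-0.118,-0.082,0,0,0,0,1],
  ],
)

```text
t: 14.55
eef_pos: [522.1, 301.7, 12.1]
tool_rot: [-0.002, 0.075, 0.997, -0.003]
contact_force: [-4.5, -1.0, 2.6]
width: 0.1
finger_force: 2.1
```

```bash
python3 - <<'E'
from h import *
p,r=tool();print(p,sensors.sense()["contact_force"],Rz.inv().apply(p-O))
E
```

```text
[522.115 301.69   12.122] [-4.464 -1.022  2.618] [-143.043  105.753   12.122]
```

Emit:
send_rows(
  steps=[
    [-0.006,0,0,0,0,0,1],
    [-0.006,0,0,0,0,0,1],
  ],
)

```text
t: 14.75
eef_pos: [522.2, 301.7, 12.0]
tool_rot: [-0.004, 0.074, 0.997, -0.003]
contact_force: [-9.2, -1.4, 6.2]
width: -0.2
finger_force: 4.4
```

Emit:
send_rows(
  steps=[
    [0.08,0,0,0,0,0,1],
    [0.18,0,0,0,0,0,1],
    [0.25,0,-0.1,0,0,0,1],
    [0.25,0,-0.25,0,0,0,1],
    [0.25,0,-0.4,0,0,0,1],
    [0.25,0,-0.55,0,0,0,1],
    [0.25,0,-0.7,0,0,0,1],
    [0.25,0,-0.7,0,0,0,1],
  ],
)

```text
t: 15.55
eef_pos: [455.4, 316.6, 229.5]
tool_rot: [0.004, 0.075, 0.997, 0.003]
contact_force: [1.2, 1.3, -0.1]
width: -0.2
finger_force: 0.0
```

```bash
python3 - <<'E'
from h import *
p,r=tool();print(p,sensors.sense()["t"])
im=capture("wrist");c=get_calibration("wrist");cv2.imwrite("pics/w10.png",im)
h=cv2.cvtColor(im,cv2.COLOR_BGR2HSV)
for nm,lo,hi,z in(("catch",(5,190,120),(18,255,255),26),("brown",(5,110,40),(13,255,200),24),("green",(50,120,40),(75,255,255),80)):
    m=cv2.inRange(h,lo,hi)
    for k in sorted(cv2.findContours(m,0,2)[0],key=cv2.contourArea)[-2:]:
        b=cv2.boxPoints(cv2.minAreaRect(k));print(nm,cv2.contourArea(k),b.astype(int).tolist(),[Rz.inv().apply(onz(c,q,z)-O)[:2].round() for q in b])
# turner in the top/scene views: hole seat projection vs green
s=capture("scene");S=get_calibration("scene");m=cv2.inRange(cv2.cvtColor(s,cv2.COLOR_BGR2HSV),(50,120,40),(75,255,255))
k=max(cv2.findContours(m,0,2)[0],key=cv2.contourArea);print(cv2.boxPoints(cv2.minAreaRect(k)),proj(S,base+14*n),proj(S,base+14*n-90*e1))
E
```

```text
[455.434 316.588 229.495] 15.55
catch 2020.5 [[269, 276], [382, 276], [382, 302], [269, 302]] [array([-146.,   66.]), array([-146.,  168.]), array([-120.,  169.]), array([-120.,   65.])]
brown 251.5 [[158, 326], [159, 319], [281, 321], [280, 327]] [array([-94., -40.]), array([-101.,  -39.]), array([-99.,  76.]), array([-92.,  75.])]
brown 504.0 [[268, 280], [381, 274], [382, 295], [269, 301]] [array([-141.,   65.]), array([-147.,  167.]), array([-126.,  169.]), array([-120.,   65.])]
green 26.5 [[8, 432], [12, 430], [19, 449], [14, 451]] [array([ -23., -160.]), array([ -25., -155.]), array([  -4., -154.]), array([  -2., -159.])]
green 198.0 [[172, 451], [201, 430], [205, 436], [177, 457]] [array([ -1., -19.]), array([-24.,   8.]), array([-17.,  11.]), array([  6., -16.])]
[[318.  218. ]
 [339.5 196.5]
 [346.5 203.5]
 [325.  225. ]] [338.853 203.713] [322.831 222.747]
```

```bash
python3 -c "
from cell import env
print(env.close_job())"
```

```text
the job is handed in; nothing more can be done
None
```

I handed the job in at about 15.6 s: the turner hangs flat on the peg with its blade down the slope, the board is home against its stop, the catch is shut, and the arm went nowhere near the mug, tin or jar (not re-measured); no verdict came back.

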